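# Unlock the funnel rack, draw out the filtrate cup and stand the stirring rod in it

## Task

The filtrate cup under the middle funnel is ready for stirring: draw the rack's red-knobbed locking pin back out of the orange lug to the end of its slot and tip its stem over into the side notch so that it lies parked there. Then pull the cup sledge by its orange tab fully out to its stop, and take the blue-handled stirring rod from its stand and set it standing in the sledge's cup, lowering it to the bottom rather than dropping it. Leave the other things on the bench where they are.

Things in the scene. Friction and masses are not known exactly. Their poses are not given: they have to be found in the camera images.
- rack: Funnel rack, fixed; origin on the bench. Its frame, mm (x away from the robot, y left, z up): base x -60..205, y -130..215, z 0..12; funnel board x 75..190, y -145..145, z 185..200; funnels on it at x 122, y -90, 0, 90, rim radius 54, top z 282; poles x 178, y +-120, to z 352; two fixed cups under the outer funnels.
- guide (a point): Middle of the blue pin guide's top, at rack (0, 123, 49.5), axes as the rack. In rack mm: block x -15.5..15.5, y 66..205, z to 49.5; tunnel for the pin along y (axis x 0, z 36); top slot x -5.5..5.5, y 86..152, through which the pin's stem stands up. The roof keeps the pin from being lifted out.
- pin: Loose greased steel locking pin, 12 mm diameter, lying in the guide; origin on its axis below the stem, own y along it from -60 (tip, in the bore of the orange lug) to +55, own z up the stem (8 mm diameter, 16 mm red ball knob centred at 58). Locked: origin at rack (0, 94..104, 36). Parked: rack (0, 142..148, 36), stem lying level through the notch towards the rack's -x.
- pin_knob (a point): Centre of the pin's red ball knob, 58 mm from the pin's axis (about 94 mm above the bench when the stem stands up).
- notch (a point): Middle of the side notch's sill, at rack (-11.5, 145, 31.5), axes as the rack. At the slot's far end (rack y 138..152) the guide's wall on the -x side is cut away down to z 31.5, so that there the stem can tip over 90 degrees towards -x and lie in the gap.
- sledge (a joint): Travel of the aluminium cup sledge out of the rack to the rack's -x, m: 0 home (start), 0.13 at its stop. Drags with about 2 N; blocked while the pin is in the lug. Sledge 90 mm wide, plate z 14..22; orange lug with the bore at rack x -15..15 (home), y 30..62, top z 52.
- pull_tab (a point): Top middle of the sledge's orange upright pull tab (60 mm wide along the rack's y, 8 thick along x, z 22 to 72); at rack (-40, 0, 72) when home and clear on both faces by at least 60 mm; moves with the sledge.
- cup_floor (a point): Centre of the inside floor of the cup fixed on the sledge, 26 mm above the bench; at rack (115, 0, 26) when home, under the middle funnel; moves with the sledge; axes as the rack.
- cup_rim (a point): Centre of that cup's mouth, 107 mm above the bench; inner radius 33 at the rim, 26 at the floor, 81 deep.
- stand: Grey rod stand, 70 x 70 x 55 mm block fixed to the bench, origin under its centre; the rod stands in its 13 mm central hole, 45 deep.
- rod: Loose stirring rod standing in the stand, 150 mm long, origin at the centre of its lower end, own z up along it: clear 9 mm shaft, blue 13 mm handle from 100 to 150 mm.
- rod_grip (a point): Point on the rod's axis in the blue handle, 132 mm from its lower end.
- wash_bottle: Bystander: white bottle with red cap, 60 mm diameter, 150 high, origin under its centre.
- reagent_bottle: Bystander: amber bottle with blue cap, 60 mm diameter, 160 high, origin under its centre.
- spare_cup: Bystander: empty white cup, 72 mm wide, 80 high, origin under its centre; not the cup to use.
- dish_stack: Bystander: two stacked round dishes, 68 mm wide, 20 high, origin under the centre.
- tip_box: Bystander: blue box 120 x 80 x 65 mm high, origin under its centre.
- marker: Bystander: white marker pen with green cap, lying along its x, 135 mm long, 14 high.
Not all that is in view belongs to the job. Several things have the shape of the pin; the one meant has the colours described above.

How it is judged:
On the way, in this order (a step that is already met when the one before it is completed fails the run):
1. the pin is drawn and its stem lies in the side notch (z of pin_knob in the frame of rack below 0.052 m and x of pin_knob in the frame of rack below -0.04 m and y of pin in the frame of rack between 0.137 and 0.153 m and z of pin in the frame of rack below 0.044 m), for 0.2 s.
2. the sledge is pulled out to its stop (value of joint sledge above 0.12 m), for 0.2 s.
At the end, for the whole second after the job is handed in: Pin in its guide at rack y 137-153 mm, z below 44, stem lying in the notch: knob below 52 mm and over 40 mm out on the rack's -x side. Sledge out over 120 mm. Rod's lower end within 32 mm of the cup's axis, 15 mm of its floor, tilt under 0.7 rad (leaning is fine). Pin and rod at rest (all of step 1 and value of joint sledge above 0.12 m and horizontal distance between rod and cup_floor below 0.032 m and z of rod in the frame of cup_floor below 0.015 m and angle between rod's own z axis and vertical below 0.7 rad and linear speed of each of rod, pin below 0.03 m/s); the robot touches nothing.
It fails at once if a bystander is moved by more than 40 mm or knocked over (distance of any of wash_bottle, reagent_bottle, spare_cup, dish_stack, tip_box, marker from where it was at the start of the episode above 0.04 m or angle between any of wash_bottle, reagent_bottle, spare_cup, dish_stack, tip_box, marker's own z axis and vertical above 0.5 rad).
It fails at once if the rod is let go over the cup with its lower end more than 35 mm above the cup's floor (horizontal distance between rod and cup_floor below 0.035 m and z of rod in the frame of cup_floor above 0.035 m and contact force between the fingers and rod below 0.05 N).
It also fails if it takes over 64 s, if anything falls off the work surface, if the arm or the gripper's body presses on something with over 40 N, if the wrist force passes 120 N, or if a joint passes its speed limit or range.

## Robot

A 6-joint arm with a two-finger parallel gripper is mounted at the origin on the work surface. World frame = base frame: x ahead of the robot, y to its left, z up, the work surface at z = 0. Lengths are in m, angles in rad, forces in N, time in s.
With the tool pointing down it reaches from about 0.35 to 0.775 m from the base axis. Payload 5.5 kg.
Tool frame: the origin (TCP) lies between the finger pads; the fingertips stand 19 mm ahead of it and the grasp point (between the pads) is the TCP; z points along the fingers, y is the line along which they close (so a half turn about z gives the same grasp; the last joint's range is limited). The gripper opens to 85 mm and grips with 20 to 120 N. Pads are 22 mm wide; open, the fingers measure 114 mm over their backs; the gripper's body (76 mm by 85 mm) begins 54 mm behind the grasp point. The pads swing forward as they close: fully open they stand 13 mm farther back than shut.
Start: joints at [0.996, 0.313, 0.046, 1.304, 0, 1.431], TCP at [0.242, 0.522, 0.25] pointing down, gripper open.
Joint ranges: [-2.76, 2.76], [-0.86, 1.69], [-1.03, 1.26], [-2.2, 2.34], [-1.47, 1.5], [-3.14, 3.14]. Speed limits (rad/s): [2.57, 2.57, 3.14, 3.14, 3.14, 3.14].

## Interface

Orientations are given as a unit quaternion [w, x, y, z].
In Python, from workcell import env gives the robot as it stands.
- The arm moves only by the shell command python3 -m pendant 'ROWS' [FORCE]. ROWS is JSON, a list of rows, each an object with "travel": the shift along the tool's x, y, z scaled (see below), a list of three; "rot": the turn, a rotation vector about the tool's x, y, z scaled (see below), a list of three; "fingers": the opening, from -1 (shut) to 1 (fully open). In form: [{"travel": [dx, dy, dz], "rot": [wx, wy, wz], "fingers": fingers}, ...]. A call has 1 to 10 rows; each row is the pose to reach, as a shift and turn from the pose commanded when the call began, along the tool's axes at that moment; what a row does not reach only later rows make up. The controller multiplies each number of a shift by 0.12 m and each number of a turn by 60 degrees. A row lasts 1/10 s, in which the tool goes at most 50 mm and 8.59 degrees, less where a joint would pass 70% of its speed; a pose out of reach is approached as far as the arm can. A call with a number of a shift or a turn outside -1 to 1 is refused whole. A call with a gripper value outside its range is refused whole. The fingers move at their own pace and stop on an object; FORCE is the grip in N (left out, the last holds). Time passes only in rows, so rows that repeat a pose let the fingers close. It gives the time, the measured TCP pose, the force, the opening and the grip force at its end, in the units of the state.
- env.get_state(): the state, without advancing time (a new reading comes with each control period).
- env.read_camera(name): name is "scene" or "top" or "wrist"; returns (picture, depth): 400x640x3 uint8, blue, green, red; 400x640 float32, m along the optical axis (not along the pixel's ray), 0 where there is no reading.
- env.camera_model(name): a dict with "fovy" (degrees; the focal length in pixels is half the picture's height over the tangent of half this angle, whatever the lens; pixels are square), "cx", "cy" (the principal point, pixels), "rvec" (rotation vector, rad) and "tvec" (3), from world to camera coordinates, as OpenCV has them; the wrist camera has in their place "T_tool_cam" (4x4, takes a point from camera to tool coordinates, whose origin is the TCP and whose axes are the flange's). Camera axes: x right, y down, z forward; pixel columns grow to the right and rows downward; lengths in m; the calibration is good to about 2 mm. The wrist camera is an equidistant fisheye: a pixel r from the principal point sees the ray r / f radians off the axis. A picture is of the moment at which its call begins: read the wrist's pose just before it. camera_model takes no time and is no camera call.
- env.hand_in(): hands the job in; it is judged then, once.
Trained networks look in the newest picture that a camera, given by its name, has taken for a name from the list of things; names that differ only in an ending like _2 or _b are one class to them, and where a whole thing is asked for, a point or a joint stands for the part that bears it (a point fixed in the world has none). Each returns a list of dicts, best first, with "conf" (0 to 1); they miss things now and then, are a little off and sometimes report something else, mostly with a low value. They report only what shows in the picture. A call takes as long as a camera call. They do not tell look-alikes from the thing itself.
- env.outline_of(camera, target): "mask" (400x640 bool, what is visible of it) and "xy" ([column, row] in pixels, amid what is visible of it).
The state is a dict: "clock": time; "joint_pos": joint angles; "qvel": joint speeds; "tau": joint torques, N m; "tcp_pos": TCP position; "orientation": TCP orientation; "wrist_force": force on the tool from outside, world axes, zero at the start; "ft_torque": the same for the moment, N m; "finger_gap": finger opening in m; "grip_force": force on a finger pad.
Only numpy, scipy, OpenCV 4.12 (cv2) and the standard library are available. Lean on these libraries where they do the work, as an engineer would, in place of code of your own. Each camera call takes 0.05 s, during which the arm holds its last target. There are 200 camera calls.

## Working session

There is one attempt and no reset: what is moved stays moved. The work goes in short steps, Python scripts to look and compute and a shell command to move; the robot and the scene stay as the last step left them, time stands still between calls to the robot, and variables do not carry over. Pictures are saved under pics/ and viewed, at most 10 in all, crops included, and the job is handed in when it is done.

```bash
mkdir -p pics; ls
cat > h.py <<'E'
import numpy as np, cv2
from workcell import env
from scipy.spatial.transform import Rotation as R
def cam(n):
    m=env.camera_model(n); f=200/np.tan(np.radians(m['fovy'])/2); return m,f
def Rt(): 
    s=env.get_state(); q=s['orientation']; return R.from_quat([q[1],q[2],q[3],q[0]]).as_matrix(),np.array(s['tcp_pos'])
def world(n,depth,uv,pose=None):
    """pixel(s)+depth -> world"""
    m,f=cam(n); uv=np.atleast_2d(uv).astype(int); d=depth[uv[:,1],uv[:,0]]
    x=(uv[:,0]-m['cx']); y=(uv[:,1]-m['cy'])
    if n=='wrist':
        r=np.hypot(x,y)+1e-9; t=np.tan(r/f); p=np.c_[x/r*t*d,y/r*t*d,d]
        T=np.array(m['T_tool_cam']); p=p@T[:3,:3].T+T[:3,3]; Rm,t0=pose; return p@Rm.T+t0
    Rm=cv2.Rodrigues(np.array(m['rvec'],float))[0]; p=np.c_[x/f*d,y/f*d,d]
    return (p-np.array(m['tvec']).ravel())@Rm
E
python3 - <<'E'
from h import *
for n in ['scene','top']:
    im,d=env.read_camera(n); cv2.imwrite(f'pics/{n}0.png',im); np.save(f'{n}0.npy',d)
    print(n,env.camera_model(n))
    for t in ['rack','pin','pin_knob','sledge','pull_tab','cup_rim','stand','rod','rod_grip','wash_bottle','reagent_bottle','spare_cup','dish_stack','tip_box','marker']:
        try:o=env.outline_of(n,t)
        except Exception as e: print(t,e); continue
        for k in o[:4]:
            uv=np.argwhere(k['mask'])[:,::-1]; uv=uv[d[uv[:,1],uv[:,0]]>0]
            w=np.median(world(n,d,uv),0).round(3) if len(uv) else None
            print(t,round(k['conf'],2),np.round(k['xy']),len(uv),w)
print(env.get_state()); print(env.camera_model('wrist'))
E
```

```text
pics
scene {'fovy': 42.79614202780752, 'cx': 315.5198356147453, 'cy': 187.09341120949176, 'rvec': array([ 2.06599754,  0.63356994, -0.37411683]), 'tvec': array([-0.42636413, -0.08212898,  1.78586892])}
rack 0.71 [391. 199.] 10020 [ 0.755 -0.007  0.093]
pin 0.51 [245. 204.] 174 [ 0.331 -0.113  0.01 ]
pin 0.44 [358. 180.] 101 [0.596 0.12  0.053]
pin_knob 0.49 [243. 205.] 145 [ 0.334 -0.113  0.01 ]
sledge 0.98 [356. 208.] 1280 [0.637 0.026 0.023]
sledge 0.24 [357. 176.] 105 [0.595 0.121 0.05 ]
pull_tab 0.91 [355. 208.] 1373 [0.636 0.027 0.023]
pull_tab 0.3 [357. 177.] 62 [0.598 0.118 0.074]
cup_rim 0.97 [356. 207.] 1311 [0.636 0.027 0.023]
stand 0.8 [214. 266.] 1052 [ 0.463 -0.378  0.045]
stand 0.67 [388. 196.] 9865 [ 0.756 -0.008  0.094]
rod 0.51 [204. 232.] 199 [ 0.446 -0.365  0.111]
rod_grip 0.61 [202. 233.] 154 [ 0.447 -0.366  0.118]
wash_bottle 0.79 [350. 140.] 599 [0.437 0.337 0.071]
reagent_bottle 0.7 [360. 180.] 62 [0.597 0.119 0.075]
reagent_bottle 0.4 [393. 196.] 10025 [ 0.755 -0.006  0.094]
spare_cup 0.57 [313. 232.] 615 [ 0.622 -0.16   0.063]
dish_stack 0.75 [318. 182.] 257 
[... 2071 characters left out ...]
 'orientation': array([7.87276655e-06, 2.15691312e-01, 9.76461601e-01, 2.41037996e-05]), 'wrist_force': array([-0.43321082, -0.41460395, -0.14101612]), 'ft_torque': array([-0.04349954,  0.00574344,  0.01344349]), 'grip_force': 0.0, 'finger_gap': 0.0856556748854742}
{'fovy': 65.70646984690485, 'cx': 319.2214797624632, 'cy': 196.40137658917172, 'T_tool_cam': array([[ 4.59386429e-04, -9.50238181e-01, -3.11523979e-01,
         7.92984677e-02],
       [ 9.99998842e-01,  8.88537757e-04, -1.23565642e-03,
         6.97655927e-04],
       [ 1.45096873e-03, -3.11523050e-01,  9.50237488e-01,
        -1.22654540e-01],
       [ 0.00000000e+00,  0.00000000e+00,  0.00000000e+00,
         1.00000000e+00]])}
```

View pics/scene0.png

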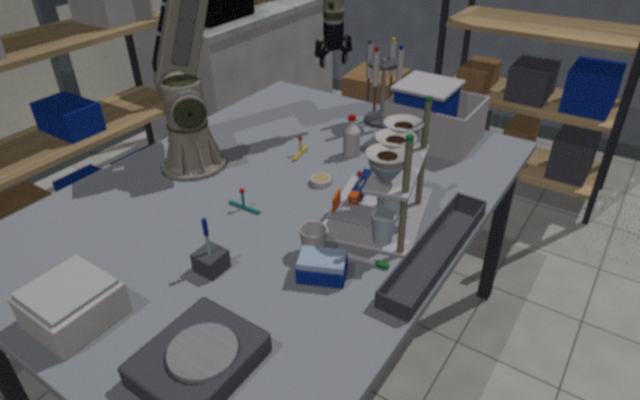

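View pics/top0.png

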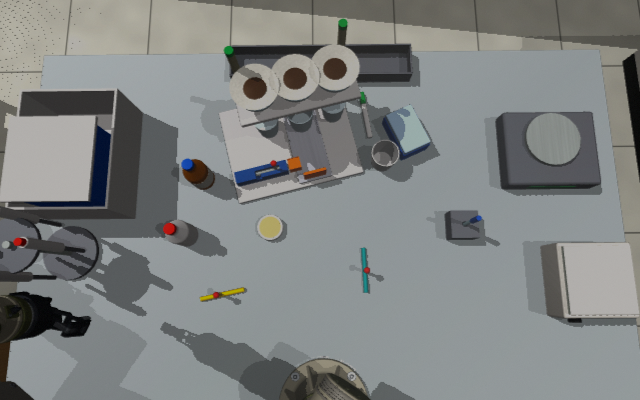

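The scene picture shows the arm, the rack with funnels (390,150), the guide and orange tab (335,200) and the rod in its stand (207,245). The top picture shows three pin look-alikes: the steel one in the blue guide (knob about (274,163)), a teal one (365,270) and a yellow one (222,295), both lying free. The one in the blue guide fits the description. I'll crop in close and fit the rack pose.

Run:
```python
from h import *
im=cv2.imread('pics/top0.png'); d=np.load('top0.npy')
cv2.imwrite('pics/crop_top.png',cv2.resize(im[80:210,200:400],None,fx=4,fy=4,interpolation=cv2.INTER_CUBIC)[:600,:800])
hsv=cv2.cvtColor(im,cv2.COLOR_BGR2HSV); roi=np.zeros(im.shape[:2],bool); roi[140:205,215:340]=1
def sel(a,b,s=120): return roi&(hsv[...,0]>=a)&(hsv[...,0]<=b)&(hsv[...,1]>s)&(hsv[...,2]>60)&(d>0)
for n,m in [('blue',sel(100,125)),('orange',sel(6,18)),('red',sel(0,4)|sel(174,180))]:
    k,l,st,c=cv2.connectedComponentsWithStats(m.astype(np.uint8))
    for i in range(1,k):
        if st[i,4]<8: continue
        uv=np.argwhere(l==i)[:,::-1]; w=world('top',d,uv)
        zt=np.percentile(w[:,2],90); wt=w[w[:,2]>zt-.01]
        r=cv2.minAreaRect((wt[:,:2]*1000).astype(np.float32))
        print(n,st[i],c[i].round(1),'z90',zt.round(3),'mean',wt.mean(0).round(4),r)
```

```text
blue [235 160  53  24 484] [258.9 172.1] z90 0.052 mean [0.5847 0.1631 0.0489] ((586.5589599609375, 158.1162872314453), (32.838157653808594, 137.8737030029297), 13.837363243103027)
orange [287 156  14  16 161] [294.  163.5] z90 0.054 mean [0.607  0.072  0.0511] ((608.12255859375, 72.10557556152344), (31.877700805664062, 31.292943954467773), 10.453310012817383)
orange [303 167  23  12 146] [314.5 172.6] z90 0.073 mean [0.5795 0.0182 0.0704] ((580.0211791992188, 18.349079132080078), (9.668742179870605, 57.77583312988281), 12.27635383605957)
red [271 160   5   6  25] [273.1 162.8] z90 0.102 mean [0.5951 0.1207 0.0988] ((595.7023315429688, 120.9803695678711), (10.494963645935059, 12.408544540405273), 88.93536376953125)
```

View pics/crop_top.png

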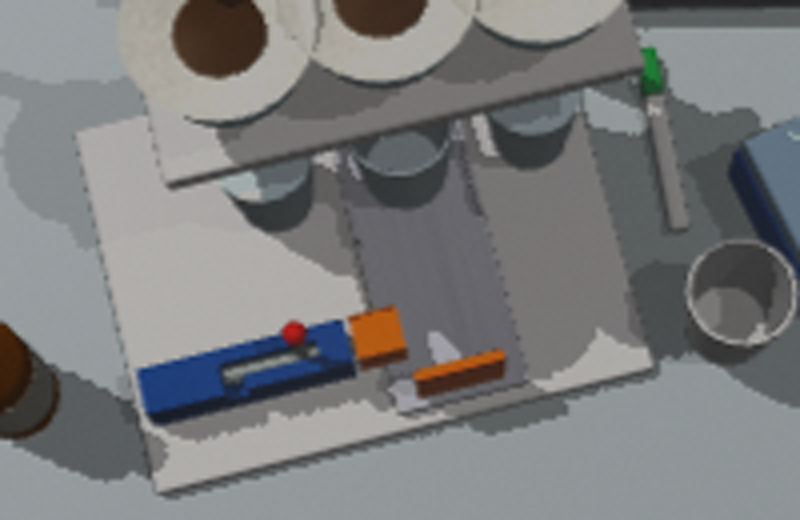

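The crop confirms it: a red knob at (273,163) stands on the steel pin in the blue guide, next to the orange lug (294,163) and tab (314,172). The fit is consistent, with the rack origin at about (0.619,0.027) and yaw about 14°. Next is a planner that prints travel and rot values.

```bash
cat >> h.py <<'E'
TH=np.radians(14.0); O=np.array([.6193,.0273,0])
RR=R.from_euler('z',TH).as_matrix()
def rk(p): return O+RR@np.array(p,float)
def inv(w): return (np.atleast_2d(w)-O)@RR
def plan(tgt,yaw,n=1):
    """print n calls (travel, rot) taking the tool to world tgt, pointing down, tool x at yaw (deg)"""
    Rm,t=Rt(); y=np.radians(yaw); c,s=np.cos(y),np.sin(y)
    Rg=np.array([[c,s,0],[s,-c,0],[0,0,-1]]); tgt=np.array(tgt,float)
    rv=R.from_matrix(Rm.T@Rg).as_rotvec(); D=(tgt-t)/n
    for i in range(n):
        Rc=Rm@R.from_rotvec(rv*i/n).as_matrix()
        print('travel',(Rc.T@D/.12).round(3),'rot',(rv/n/np.radians(60)).round(3),'mm',round(np.linalg.norm(D)*1e3),'deg',round(np.degrees(np.linalg.norm(rv/n)),1))
E
python3 -c "
from h import *
t=rk([-15,110,0]);t[2]=.25;print(t)
plan(t,194,5)"
```

```text
[-40.54654441 103.13100146   0.25      ]
travel [1.33693e+02 1.26468e+02 6.00000e-03] rot [ 0.    0.   -0.13] mm 22084 deg 7.8
travel [1.15336e+02 1.43407e+02 6.00000e-03] rot [ 0.    0.   -0.13] mm 22084 deg 7.8
travel [9.48550e+01 1.57704e+02 5.00000e-03] rot [ 0.    0.   -0.13] mm 22084 deg 7.8
travel [7.26260e+01 1.69096e+02 3.00000e-03] rot [ 0.    0.   -0.13] mm 22084 deg 7.8
travel [4.90600e+01 1.77373e+02 2.00000e-03] rot [ 0.    0.   -0.13] mm 22084 deg 7.8
```

```bash
python3 -c "
from h import *
t=rk([-.015,.110,.25]);print(t)
plan(t,194,5)"
```

```text
[0.57813416 0.1304037  0.25      ]
travel [-0.782 -0.355  0.001] rot [ 0.    0.   -0.13] mm 103 deg 7.8
travel [-0.727 -0.458  0.001] rot [ 0.    0.   -0.13] mm 103 deg 7.8
travel [-0.658 -0.552  0.001] rot [ 0.    0.   -0.13] mm 103 deg 7.8
travel [-0.577 -0.636  0.001] rot [ 0.    0.   -0.13] mm 103 deg 7.8
travel [-0.486 -0.709  0.001] rot [ 0.    0.   -0.13] mm 103 deg 7.8
```

```bash
python3 -m pendant '[{"travel":[-0.782,-0.355,0],"rot":[0,0,-0.13],"fingers":1},{"travel":[-0.782,-0.355,0],"rot":[0,0,-0.13],"fingers":1},{"travel":[-0.782,-0.355,0],"rot":[0,0,-0.13],"fingers":1}]'
python3 -m pendant '[{"travel":[-0.727,-0.458,0],"rot":[0,0,-0.13],"fingers":1},{"travel":[-0.727,-0.458,0],"rot":[0,0,-0.13],"fingers":1},{"travel":[-0.727,-0.458,0],"rot":[0,0,-0.13],"fingers":1}]'
python3 -m pendant '[{"travel":[-0.658,-0.552,0],"rot":[0,0,-0.13],"fingers":1},{"travel":[-0.658,-0.552,0],"rot":[0,0,-0.13],"fingers":1},{"travel":[-0.658,-0.552,0],"rot":[0,0,-0.13],"fingers":1}]'
python3 -m pendant '[{"travel":[-0.577,-0.636,0],"rot":[0,0,-0.13],"fingers":1},{"travel":[-0.577,-0.636,0],"rot":[0,0,-0.13],"fingers":1},{"travel":[-0.577,-0.636,0],"rot":[0,0,-0.13],"fingers":1}]'
python3 -m pendant '[{"travel":[-0.486,-0.709,0],"rot":[0,0,-0.13],"fingers":1},{"travel":[-0.486,-0.709,0],"rot":[0,0,-0.13],"fingers":1},{"travel":[-0.486,-0.709,0],"rot":[0,0,-0.13],"fingers":1},{"travel":[-0.486,-0.709,0],"rot":[0,0,-0.13],"fingers":1},{"travel":[-0.486,-0.709,0],"rot":[0,0,-0.13],"fingers":1}]'
cat > look.py <<'E'
import sys
from h import *
def blobs(name,n='wrist'):
    pose=Rt(); im,d=env.read_camera(n); cv2.imwrite(f'pics/{name}.png',im)
    hsv=cv2.cvtColor(im,cv2.COLOR_BGR2HSV)
    sel=lambda a,b:(hsv[...,0]>=a)&(hsv[...,0]<=b)&(hsv[...,1]>130)&(hsv[...,2]>50)&(d>0)
    print('pose',pose[1].round(4),'rack',inv(pose[1])[0].round(4))
    for c,m in [('blue',sel(100,125)),('orange',sel(6,18)),('red',sel(0,4)|sel(174,180))]:
        k,l,st,ce=cv2.connectedComponentsWithStats(m.astype(np.uint8))
        for i in range(1,k):
            if st[i,4]<40: continue
            w=world(n,d,np.argwhere(l==i)[:,::-1],pose); zt=np.percentile(w[:,2],90); wt=w[w[:,2]>zt-.008]
            r=cv2.minAreaRect((wt[:,:2]*1000).astype(np.float32))
            print(c,st[i],'z90',zt.round(4),'mid',np.round(r[0],1),np.round(r[1],1),round(r[2],1),'rack',inv([*np.array(r[0])/1e3,zt])[0].round(4))
if __name__=='__main__': blobs(*sys.argv[1:])
E
python3 look.py w1
```

```text
clock: 1.9
tcp_pos: [0.3121, 0.4402, 0.2504]
orientation: [0.001, 0.151, 0.989, -0.001]
wrist_force: [-0.5, 0.0, 0.4]
finger_gap: 0.0853
grip_force: 0.0
clock: 2.2
tcp_pos: [0.3793, 0.3623, 0.2504]
orientation: [0.001, 0.084, 0.996, -0.0]
wrist_force: [-0.1, 0.4, -0.4]
finger_gap: 0.0854
grip_force: 0.0
clock: 2.5
tcp_pos: [0.4466, 0.2845, 0.2503]
orientation: [0.001, 0.016, 1.0, -0.0]
wrist_force: [-0.2, 0.4, -0.4]
finger_gap: 0.0856
grip_force: 0.0
clock: 2.8
tcp_pos: [0.5138, 0.2065, 0.25]
orientation: [0.001, -0.052, 0.999, -0.0]
wrist_force: [-0.2, 1.2, 0.3]
finger_gap: 0.0853
grip_force: 0.0
clock: 3.3
tcp_pos: [0.5773, 0.1322, 0.2501]
orientation: [-0.001, -0.123, 0.992, 0.0]
wrist_force: [0.1, 0.0, 0.4]
finger_gap: 0.0854
grip_force: 0.0
pose [0.5773 0.1322 0.2501] rack [-0.0154  0.112   0.2501]
blue [ 278  168  126   31 2559] z90 0.0493 mid [584.2 158.6] [ 30.4 138.1] 13.7 rack [-0.0023  0.1359  0.0493]
blue [ 77 185  29  43 546] z90 0.0432 mid [ 705.4 -180.5] [55.6  6.3] 24.2 rack [ 0.0332 -0.2224  0.0432]
blue [ 581  211   59  135 2822] z90 0.1874 mid [607.1 530.6] [123.6 
[... 178 characters left out ...]
 mid [1102.7 1740.6] [181.5  53.5] 75.0 rack [ 0.8836  1.5455 -0.0209]
orange [186 145  62  14 659] z90 0.0716 mid [578.6  18.3] [ 8.3 59.7] 14.4 rack [-0.0417  0.0011  0.0716]
orange [245 168  31  31 903] z90 0.0519 mid [606.6  71.8] [29.5 32.1] 13.7 rack [-0.0016  0.0462  0.0519]
orange [ 459  197   50   54 1949] z90 0.1265 mid [575. 314.] [22.1 32.2] 67.7 rack [0.0264 0.2889 0.1265]
orange [ 56 384  16  16 147] z90 0.2752 mid [747.8 -43.9] [13.9 36.3] 62.8 rack [ 0.1074 -0.1001  0.2752]
red [570  96  25  27 580] z90 0.1495 mid [424.7 356. ] [25.3 29.5] 24.4 rack [-0.1093  0.366   0.1495]
red [296 191  15  15 174] z90 0.1007 mid [593.5 120.6] [12.7 13.4] 12.3 rack [-0.0025  0.0967  0.1007]
```

View pics/w1.png

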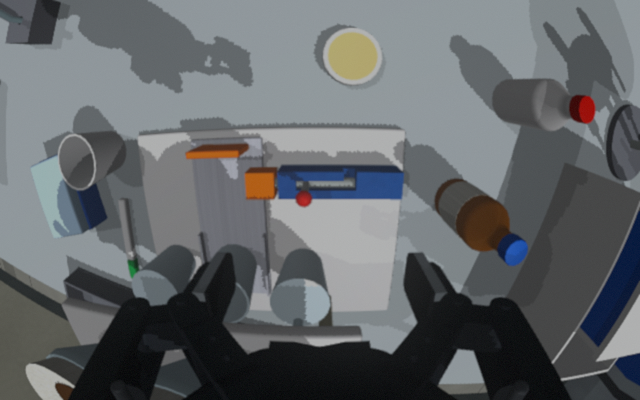

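The wrist view agrees with the top view to within 2 mm. The knob is at (303,199) px, the lug at (260,183) and the tab at (217,152). I'll descend on the knob at about (0.5945,0.1208,0.094).

```bash
sed -i 's/O=np.array(\[.6193,.0273,0\])/O=np.array([.6184,.0271,0])/' h.py; python3 -c "
from h import *
print(inv([.5945,.1208,.094]))
plan([.5945,.1208,.094],194,2)"
```

```text
[[-0.00052199  0.09669864  0.094     ]]
travel [-0.058 -0.065  0.651] rot [ 0.    -0.     0.002] mm 79 deg 0.1
travel [-0.058 -0.065  0.651] rot [ 0.    -0.     0.002] mm 79 deg 0.1
```

```bash
python3 -m pendant '[{"travel":[-0.116,-0.13,0.65],"rot":[0,0,0],"fingers":1},{"travel":[-0.116,-0.13,0.65],"rot":[0,0,0],"fingers":1},{"travel":[-0.116,-0.13,0.65],"rot":[0,0,0],"fingers":1}]' 20
python3 -m pendant '[{"travel":[0,0,0.3],"rot":[0,0,0],"fingers":1},{"travel":[0,0,0.65],"rot":[0,0,0],"fingers":1},{"travel":[0,0,0.65],"rot":[0,0,0],"fingers":1},{"travel":[0,0,0.65],"rot":[0,0,0],"fingers":1}]'
python3 look.py w2
```

```text
clock: 3.65
tcp_pos: [0.5922, 0.12, 0.168]
orientation: [-0.004, -0.123, 0.992, 0.0]
wrist_force: [-1.1, 0.3, -0.7]
finger_gap: 0.0855
grip_force: 0.0
clock: 4.05
tcp_pos: [0.5952, 0.12, 0.0958]
orientation: [-0.0, -0.123, 0.992, 0.0]
wrist_force: [0.6, 0.4, 1.0]
finger_gap: 0.0855
grip_force: 0.0
pose [0.5952 0.12   0.0958] rack [-0.      0.0958  0.0958]
blue [ 270  196  217   60 8137] z90 0.0491 mid [585.2 158.2] [ 32.2 139.9] 13.8 rack [-0.0005  0.1352  0.0491]
blue [   0  207   44   66 1542] z90 0.0428 mid [ 706.7 -180.2] [57.7  9.3] 25.8 rack [ 0.0355 -0.2225  0.0428]
blue [625 320  15  40 360] z90 0.1564 mid [583.1 309.7] [22.8  7.7] 32.2 rack [0.0341 0.2827 0.1564]
orange [ 108  157  112   30 2468] z90 0.0714 mid [578.7  18.3] [ 8.3 60.2] 13.4 rack [-0.0407  0.0011  0.0714]
orange [ 212  197   58   60 2974] z90 0.0516 mid [606.7  72. ] [31.2 32.6] 12.6 rack [-0.0005  0.0464  0.0516]
orange [510 210  37  33 274] z90 0.0174 mid [563.9 296.7] [ 9.9 40.7] 59.6 rack [0.0124 0.2748 0.0174]
orange [ 553  243   87   96 5269] z90 0.1295 mid [575.3 311.6] [16.4 28.3] 76.9 rack [0.027  0.2865 0.1295]
red [307 259  31  31 736] z90 0.1006 mid [593.5 120.8] [13.9 14.2] 44.0 rack [-0.0015  0.0969  0.1006]
```

```bash
python3 -m pendant '[{"travel":[0,0,0.01],"rot":[0,0,0],"fingers":-1},{"travel":[0,0,0.01],"rot":[0,0,0],"fingers":-1},{"travel":[0,0,0.01],"rot":[0,0,0],"fingers":-1},{"travel":[0,0,0.01],"rot":[0,0,0],"fingers":-1},{"travel":[0,0,0.01],"rot":[0,0,0],"fingers":-1},{"travel":[0,0,0.01],"rot":[0,0,0],"fingers":-1},{"travel":[0,0,0.01],"rot":[0,0,0],"fingers":-1}]' 20
python3 -c "
from h import *
print(inv(Rt()[1]))"
```

```text
clock: 4.8
tcp_pos: [0.5958, 0.119, 0.0933]
orientation: [0.0, -0.123, 0.992, 0.0]
wrist_force: [-0.4, 0.2, 1.7]
finger_gap: 0.0142
grip_force: 19.5
[[0.00030073 0.09461851 0.09331696]]
```

```bash
python3 -m pendant '[{"travel":[0,0.1,0],"rot":[0,0,0],"fingers":-1},{"travel":[0,0.2,0],"rot":[0,0,0],"fingers":-1},{"travel":[0,0.3,0],"rot":[0,0,0],"fingers":-1},{"travel":[0,0.36,0],"rot":[0,0,0],"fingers":-1},{"travel":[0,0.42,0],"rot":[0,0,0],"fingers":-1},{"travel":[0,0.42,0],"rot":[0,0,0],"fingers":-1},{"travel":[0,0.42,0],"rot":[0,0,0],"fingers":-1}]'
python3 look.py w3 | egrep 'pose|red'
```

```text
clock: 5.5
tcp_pos: [0.5833, 0.1685, 0.0932]
orientation: [0.0, -0.123, 0.992, 0.0]
wrist_force: [-0.6, 1.1, 3.2]
finger_gap: 0.0143
grip_force: 19.6
pose [0.5833 0.1685 0.0932] rack [1.000e-04 1.457e-01 9.320e-02]
red [304 259  32  32 809] z90 0.1006 mid [580.9 167.9] [13.2 14. ] 14.5 rack [-0.0024  0.1457  0.1006]
```

View pics/w3.png

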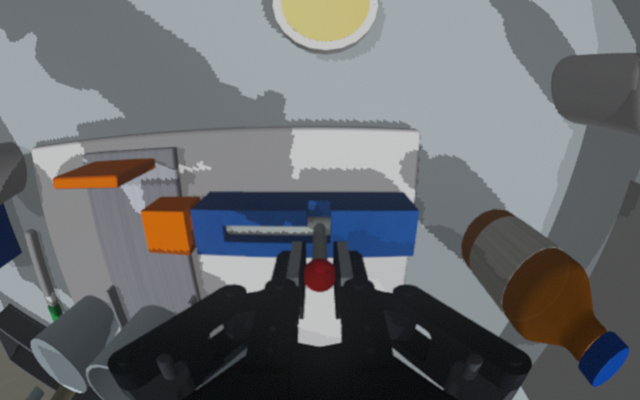

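The stem (320,240) is lined up with the side notch (319,210), and the knob is held at (319,275). Now I tip it along the arc, letting the ball pivot between the pads.

```bash
python3 -m pendant '[{"travel":[0.063,0,0.004],"rot":[0,0,0],"fingers":-1},{"travel":[0.125,0,0.016],"rot":[0,0,0],"fingers":-1},{"travel":[0.185,0,0.037],"rot":[0,0,0],"fingers":-1},{"travel":[0.242,0,0.065],"rot":[0,0,0],"fingers":-1},{"travel":[0.342,0,0.142],"rot":[0,0,0],"fingers":-1},{"travel":[0.342,0,0.142],"rot":[0,0,0],"fingers":-1}]'
python3 look.py w4 | egrep 'pose|red'
```

```text
clock: 6.15
tcp_pos: [0.5406, 0.1571, 0.0743]
orientation: [-0.002, -0.122, 0.992, -0.0]
wrist_force: [0.9, 0.5, -0.4]
finger_gap: 0.0139
grip_force: 19.8
pose [0.5406 0.1571 0.0743] rack [-0.0441  0.145   0.0743]
red [304 262  31  32 839] z90 0.083 mid [539.4 156.8] [14.5 13.7] 14.2 rack [-0.0453  0.1449  0.083 ]
```

```bash
python3 -m pendant '[{"travel":[0.04,0,0.05],"rot":[0,0,0],"fingers":-1},{"travel":[0.077,0,0.1],"rot":[0,0,0],"fingers":-1},{"travel":[0.105,0,0.16],"rot":[0,0,0],"fingers":-1},{"travel":[0.125,0,0.216],"rot":[0,0,0],"fingers":-1},{"travel":[0.135,0,0.26],"rot":[0,0,0],"fingers":-1},{"travel":[0.138,0,0.31],"rot":[0,0,0],"fingers":-1},{"travel":[0.138,0,0.31],"rot":[0,0,0],"fingers":-1}]'
python3 look.py w5 | egrep 'pose|red'
```

```text
clock: 6.9
tcp_pos: [0.527, 0.1538, 0.0379]
orientation: [-0.001, -0.123, 0.992, 0.0]
wrist_force: [-0.4, -0.2, 1.1]
finger_gap: 0.0143
grip_force: 19.9
pose [0.527  0.1538 0.0379] rack [-0.058   0.1451  0.0379]
red [304 262  31  32 820] z90 0.0469 mid [525.5 153.3] [14.4 13.7] 14.4 rack [-0.0596  0.145   0.0469]
```

```bash
python3 -m pendant '[{"travel":[0,0,0],"rot":[0,0,0],"fingers":0},{"travel":[0,0,0],"rot":[0,0,0],"fingers":0},{"travel":[0,0,0],"rot":[0,0,0],"fingers":0},{"travel":[0,0,-0.4],"rot":[0,0,0],"fingers":0.2},{"travel":[0,0,-0.9],"rot":[0,0,0],"fingers":1},{"travel":[0,0,-0.9],"rot":[0,0,0],"fingers":1},{"travel":[0,0,-0.9],"rot":[0,0,0],"fingers":1},{"travel":[0,0,-0.9],"rot":[0,0,0],"fingers":1}]'
python3 look.py w6 | egrep 'pose|red|orange'
python3 -c "
from h import *
plan(rk([-.0405,.001,.145]),194,2); print(rk([-.0405,.001,.145]))"
```

```text
clock: 7.75
tcp_pos: [0.527, 0.1538, 0.1461]
orientation: [-0.0, -0.123, 0.992, 0.0]
wrist_force: [0.8, -0.2, -1.1]
finger_gap: 0.0854
grip_force: 0.0
pose [0.527  0.1538 0.1461] rack [-0.0581  0.145   0.1461]
orange [ 112  210   80   30 1709] z90 0.0711 mid [578.6  18.3] [ 8.3 58.5] 14.0 rack [-0.0407  0.0011  0.0711]
orange [186 239  42  40 869] z90 0.0517 mid [574.5  81. ] [ 19.8 100.6] 54.5 rack [-0.0296  0.063   0.0517]
orange [496 293  30  23 173] z90 0.1058 mid [529.3 279.9] [131.9   6.1] 63.9 rack [-0.0253  0.2669  0.1058]
red [625 159  15  41 468] z90 0.1462 mid [426.9 347.4] [25.5 11.2] 13.4 rack [-0.1083  0.3571  0.1462]
red [311 189  17  18 239] z90 0.0402 mid [525. 153.] [13.2 12.7] 14.0 rack [-0.0601  0.1448  0.0402]
travel [-0.075 -0.601  0.001] rot [ 0.    -0.001  0.001] mm 73 deg 0.1
travel [-0.075 -0.6    0.001] rot [ 0.    -0.001  0.001] mm 73 deg 0.1
[0.5788611  0.01827246 0.145     ]
```

The pin is parked, with the knob at rack (-60,145) and its top at z 40. Next is the tab.

```bash
python3 -m pendant '[{"travel":[-0.075,-0.6,0],"rot":[0,0,0],"fingers":1},{"travel":[-0.075,-0.6,0],"rot":[0,0,0],"fingers":1}]' 40
python3 -m pendant '[{"travel":[-0.075,-0.6,0],"rot":[0,0,0],"fingers":1},{"travel":[-0.075,-0.6,0],"rot":[0,0,0],"fingers":1},{"travel":[-0.075,-0.6,0],"rot":[0,0,0],"fingers":1}]'
python3 -m pendant '[{"travel":[0,0,0.3],"rot":[0,0,0],"fingers":1},{"travel":[0,0,0.6],"rot":[0,0,0],"fingers":1},{"travel":[0,0,0.79],"rot":[0,0,0],"fingers":1},{"travel":[0,0,0.79],"rot":[0,0,0],"fingers":1},{"travel":[0,0,0.79],"rot":[0,0,0],"fingers":1},{"travel":[0,0,0.79],"rot":[0,0,0],"fingers":-1},{"travel":[0,0,0.79],"rot":[0,0,0],"fingers":-1},{"travel":[0,0,0.79],"rot":[0,0,0],"fingers":-1},{"travel":[0,0,0.79],"rot":[0,0,0],"fingers":-1},{"travel":[0,0,0.79],"rot":[0,0,0],"fingers":-1}]' 40
python3 -c "
from h import *
print(inv(Rt()[1]))"
```

```text
clock: 8.0
tcp_pos: [0.5533, 0.0846, 0.1446]
orientation: [-0.002, -0.123, 0.992, -0.0]
wrist_force: [-0.1, 0.6, 0.3]
finger_gap: 0.0856
grip_force: 0.0
clock: 8.3
tcp_pos: [0.5799, 0.0157, 0.1443]
orientation: [-0.002, -0.12, 0.993, 0.0]
wrist_force: [-0.1, 0.2, 0.6]
finger_gap: 0.0856
grip_force: 0.0
clock: 9.3
tcp_pos: [0.5813, 0.0181, 0.054]
orientation: [0.002, -0.123, 0.992, -0.001]
wrist_force: [-1.0, -2.3, 6.4]
finger_gap: 0.0593
grip_force: 44.3
[[-0.03818544  0.00025388  0.05395612]]
```

```bash
python3 -m pendant '[{"travel":[0.08,0,0],"rot":[0,0,0],"fingers":-1},{"travel":[0.2,0,0],"rot":[0,0,0],"fingers":-1},{"travel":[0.35,0,0],"rot":[0,0,0],"fingers":-1},{"travel":[0.5,0,0],"rot":[0,0,0],"fingers":-1},{"travel":[0.65,0,0],"rot":[0,0,0],"fingers":-1},{"travel":[0.8,0,0],"rot":[0,0,0],"fingers":-1},{"travel":[0.92,0,0],"rot":[0,0,0],"fingers":-1},{"travel":[1,0,0],"rot":[0,0,0],"fingers":-1},{"travel":[1,0,0],"rot":[0,0,0],"fingers":-1}]'
python3 -m pendant '[{"travel":[0.04,0,0],"rot":[0,0,0],"fingers":-1},{"travel":[0.08,0,0],"rot":[0,0,0],"fingers":-1},{"travel":[0.1,0,0],"rot":[0,0,0],"fingers":-1},{"travel":[0.1,0,0],"rot":[0,0,0],"fingers":-1},{"travel":[0.1,0,0],"rot":[0,0,0],"fingers":-1}]'
python3 look.py w7 | egrep 'pose|red|orange'
```

```text
clock: 10.2
tcp_pos: [0.4636, -0.0113, 0.0539]
orientation: [0.001, -0.122, 0.992, -0.001]
wrist_force: [-2.3, 0.2, 10.7]
finger_gap: 0.059
grip_force: 46.8
clock: 10.7
tcp_pos: [0.4551, -0.0134, 0.0539]
orientation: [0.004, -0.123, 0.992, -0.0]
wrist_force: [5.4, 3.2, 5.1]
finger_gap: 0.0594
grip_force: 46.1
pose [ 0.4551 -0.0134  0.0539] rack [-0.1682  0.0002  0.0539]
orange [ 249  237  141  112 8528] z90 0.0709 mid [450.4 -13.7] [28.4 60.8] 9.2 rack [-0.1729  0.001   0.0709]
```

```bash
python3 -m pendant '[{"travel":[0,0,0],"rot":[0,0,0],"fingers":1},{"travel":[0,0,0],"rot":[0,0,0],"fingers":1},{"travel":[0,0,0],"rot":[0,0,0],"fingers":1},{"travel":[0,0,-0.4],"rot":[0,0,0],"fingers":1},{"travel":[0,0,-1],"rot":[0,0,0],"fingers":1},{"travel":[0,0,-1],"rot":[0,0,0],"fingers":1},{"travel":[0,0,-1],"rot":[0,0,0],"fingers":1},{"travel":[0,0,-1],"rot":[0,0,0],"fingers":1}]'
python3 look.py w8 | egrep 'pose|red|orange'
python3 -c "
from h import *
plan([.441,-.32,.27],194,3)"
```

```text
clock: 11.55
tcp_pos: [0.4517, -0.0136, 0.1718]
orientation: [0.0, -0.123, 0.992, 0.0]
wrist_force: [0.2, -0.0, -0.7]
finger_gap: 0.0853
grip_force: 0.0
pose [ 0.4517 -0.0136  0.1718] rack [-0.1716  0.0009  0.1718]
orange [ 281  185   76   24 1679] z90 0.0712 mid [452.1 -14.1] [ 7.3 58.1] 14.2 rack [-0.1714  0.0002  0.0712]
orange [ 350  214   40   41 1486] z90 0.0515 mid [480.1  39.7] [30.4 32.2] 14.0 rack [-0.1311  0.0457  0.0515]
orange [547 343  22  30 451] z90 0.1205 mid [563.6 313.9] [11.8 24.4] 20.2 rack [0.0162 0.2916 0.1205]
red [226  10  20  18 274] z90 0.0709 mid [ 328.5 -108.4] [13.4 13.8] 4.3 rack [-0.3141 -0.0614  0.0709]
red [608  95  12  14 118] z90 0.0702 mid [270.7 257.8] [11.4 13.3] 69.6 rack [-0.2816  0.308   0.0702]
travel [ 0.235 -0.819 -0.275] rot [ 0.    -0.001  0.   ] mm 107 deg 0.0
travel [ 0.234 -0.819 -0.275] rot [ 0.    -0.001  0.   ] mm 107 deg 0.0
travel [ 0.234 -0.819 -0.275] rot [ 0.    -0.001  0.   ] mm 107 deg 0.0
```

Tab and lug both moved 131 mm, so the sledge is at its stop. On to the rod.

```bash
python3 -m pendant '[{"travel":[0.235,-0.82,-0.275],"rot":[0,0,0],"fingers":1},{"travel":[0.235,-0.82,-0.275],"rot":[0,0,0],"fingers":1},{"travel":[0.235,-0.82,-0.275],"rot":[0,0,0],"fingers":1}]'
python3 -m pendant '[{"travel":[0.235,-0.82,-0.275],"rot":[0,0,0],"fingers":1},{"travel":[0.235,-0.82,-0.275],"rot":[0,0,0],"fingers":1},{"travel":[0.235,-0.82,-0.275],"rot":[0,0,0],"fingers":1}]'
python3 -m pendant '[{"travel":[0.235,-0.82,-0.275],"rot":[0,0,0],"fingers":1},{"travel":[0.235,-0.82,-0.275],"rot":[0,0,0],"fingers":1},{"travel":[0.235,-0.82,-0.275],"rot":[0,0,0],"fingers":1},{"travel":[0.235,-0.82,-0.275],"rot":[0,0,0],"fingers":1},{"travel":[0.235,-0.82,-0.275],"rot":[0,0,0],"fingers":1}]'
cat > rod.py <<'E'
import sys
from h import *
n=sys.argv[1]; pose=Rt(); im,d=env.read_camera('wrist'); cv2.imwrite(f'pics/{n}.png',im); hsv=cv2.cvtColor(im,cv2.COLOR_BGR2HSV)
m=((hsv[...,0]>=105)&(hsv[...,0]<=128)&(hsv[...,1]>130)&(hsv[...,2]>50)&(d>0)).astype(np.uint8)
k,l,st,ce=cv2.connectedComponentsWithStats(m)
print(pose[1].round(4))
for i in range(1,k):
    if st[i,4]<60: continue
    w=world('wrist',d,np.argwhere(l==i)[:,::-1],pose); z=w[:,2]
    print(st[i],ce[i].round(0),'z',np.percentile(z,[2,98]).round(3),'top',w[z>np.percentile(z,98)-.006].mean(0).round(4),'low',w[z<np.percentile(z,15)].mean(0).round(4))
E
python3 rod.py w9
```

```text
clock: 11.9
tcp_pos: [0.4487, -0.1196, 0.2047]
orientation: [-0.0, -0.12, 0.993, -0.001]
wrist_force: [0.2, 0.6, 0.0]
finger_gap: 0.0851
grip_force: 0.0
clock: 12.2
tcp_pos: [0.4453, -0.2222, 0.2376]
orientation: [-0.0, -0.12, 0.993, -0.001]
wrist_force: [0.2, 0.0, -0.0]
finger_gap: 0.0856
grip_force: 0.0
clock: 12.7
tcp_pos: [0.4412, -0.3187, 0.2693]
orientation: [-0.001, -0.123, 0.992, 0.002]
wrist_force: [-0.5, 0.3, -0.7]
finger_gap: 0.0852
grip_force: 0.0
[ 0.4412 -0.3187  0.2693]
[   0    0   35   35 1060] [16. 16.] z [-0.408 -0.297] top [ 0.26   -1.4665 -0.2979] low [ 0.2114 -1.4508 -0.399 ]
[259 169  21  26 324] [269. 182.] z [0.119 0.16 ] top [ 0.4409 -0.3615  0.1584] low [ 0.437  -0.3601  0.1241]
[304 293  54  26 923] [330. 306.] z [0.005 0.044] top [ 0.6406 -0.2507  0.0419] low [ 0.6395 -0.2511  0.0078]
[521 299  56  23 539] [549. 310.] z [0.035 0.049] top [0.5806 0.1513 0.0507] low [0.5853 0.1441 0.0415]
[617 331  13  15 111] [623. 338.] z [0.145 0.159] top [0.5756 0.3144 0.1569] low [0.5803 0.3305 0.141 ]
```

View pics/w9.png

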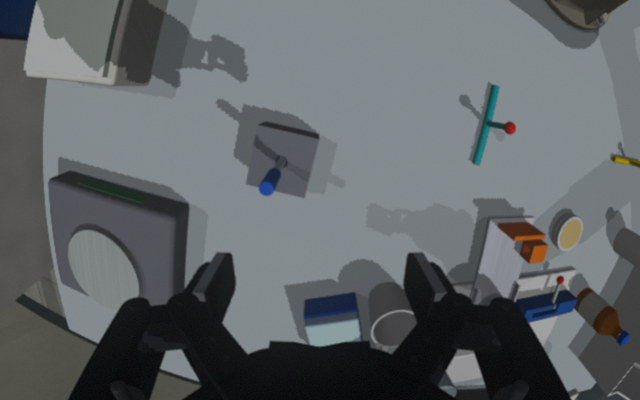

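The rod's blue handle is at (268,180) px, standing slightly leaned in its stand at (283,160), with its top at about (0.441,-0.361,0.158). The parked pin's stem still lies towards -x at (559,281). I'll move over the rod and measure again.

```bash
python3 -c "
from h import *
plan([.4405,-.360,.20],194,1)"
```

```text
travel [ 0.09  -0.336  0.579] rot [ 0.003 -0.001  0.003] mm 81 deg 0.3
```

```bash
python3 -m pendant '[{"travel":[0.09,-0.336,0.1],"rot":[0,0,0],"fingers":1},{"travel":[0.09,-0.336,0.58],"rot":[0,0,0],"fingers":1},{"travel":[0.09,-0.336,0.58],"rot":[0,0,0],"fingers":1},{"travel":[0.09,-0.336,0.58],"rot":[0,0,0],"fingers":1}]'
python3 rod.py w10|head -4; python3 -c "
from h import *
print(Rt())"
```

```text
clock: 13.15
tcp_pos: [0.44, -0.3593, 0.1995]
orientation: [-0.002, -0.123, 0.992, 0.003]
wrist_force: [0.1, -0.2, 1.2]
finger_gap: 0.0856
grip_force: 0.0
[ 0.44   -0.3593  0.1995]
[304 205  19  45 687] [313. 228.] z [0.116 0.16 ] top [ 0.441  -0.3625  0.1584] low [ 0.4369 -0.3638  0.1223]
[557 320  50  26 442] [581. 333.] z [0.038 0.049] top [0.5828 0.156  0.0475] low [0.5878 0.1546 0.0421]
[331 328  61  24 698] [367. 338.] z [0.004 0.044] top [ 0.6259 -0.2262  0.0443] low [ 0.6402 -0.2525  0.0054]
(array([[-9.69508830e-01, -2.45053948e-01, -1.09167703e-03],
       [-2.45055489e-01,  9.69507697e-01,  1.62243654e-03],
       [ 6.60804806e-04,  1.84048800e-03, -9.99998088e-01]]), array([ 0.44107428, -0.36046423,  0.20163849]))
```

```bash
python3 -m pendant '[{"travel":[-0.006,-0.014,0.25],"rot":[0,0,0],"fingers":1},{"travel":[-0.006,-0.014,0.49],"rot":[0,0,0],"fingers":1},{"travel":[-0.006,-0.014,0.49],"rot":[0,0,0],"fingers":0},{"travel":[-0.006,-0.014,0.49],"rot":[0,0,0],"fingers":-1},{"travel":[-0.006,-0.014,0.49],"rot":[0,0,0],"fingers":-1},{"travel":[-0.006,-0.014,0.49],"rot":[0,0,0],"fingers":-1},{"travel":[-0.006,-0.014,0.49],"rot":[0,0,0],"fingers":-1},{"travel":[-0.006,-0.014,0.49],"rot":[0,0,0],"fingers":-1},{"travel":[-0.006,-0.014,0.49],"rot":[0,0,0],"fingers":-1},{"travel":[-0.006,-0.014,0.49],"rot":[0,0,0],"fingers":-1}]' 50
python3 rod.py w11|head -2
```

```text
clock: 14.2
tcp_pos: [0.4427, -0.3639, 0.1442]
orientation: [0.001, -0.123, 0.992, -0.0]
wrist_force: [-0.5, 1.9, 5.9]
finger_gap: 0.0115
grip_force: 48.6
[ 0.4427 -0.3639  0.1442]
[ 306  234   27   70 1505] [319. 271.] z [0.114 0.16 ] top [ 0.4408 -0.3644  0.1582] low [ 0.4373 -0.3653  0.1193]
```

```bash
python3 -m pendant '[{"travel":[0,0,-0.15],"rot":[0,0,0],"fingers":-1},{"travel":[0,0,-0.35],"rot":[0,0,0],"fingers":-1},{"travel":[0,0,-0.6],"rot":[0,0,0],"fingers":-1},{"travel":[0,0,-0.9],"rot":[0,0,0],"fingers":-1},{"travel":[0,0,-0.9],"rot":[0,0,0],"fingers":-1}]'
python3 -m pendant '[{"travel":[0,0,-0.25],"rot":[0,0,0],"fingers":-1},{"travel":[0,0,-0.25],"rot":[0,0,0],"fingers":-1},{"travel":[0,0,-0.25],"rot":[0,0,0],"fingers":-1}]'
cat > tip.py <<'E'
import sys
from h import *
n=sys.argv[1]; pose=Rt(); im,d=env.read_camera('wrist'); cv2.imwrite(f'pics/{n}.png',im)
v,u=np.mgrid[0:400,0:640]; uv=np.c_[u.ravel(),v.ravel()]; uv=uv[d.ravel()>0]
w=world('wrist',d,uv,pose); q=(w-pose[1])@pose[0]
m=(np.hypot(q[:,0],q[:,1])<.03)&(q[:,2]>.022)&(q[:,2]<.145); q=q[m]
print('tcp',pose[1].round(4),'tool-frame shaft pts',m.sum())
for a in np.arange(.022,.146,.015):
    s=(q[:,2]>=a)&(q[:,2]<a+.015)
    if s.sum()>3: print(round(a,3),s.sum(),q[s].mean(0).round(4),'max z',q[s][:,2].max().round(4))
E
python3 tip.py w12
python3 -c "
from h import *
t=rk([-.016,0,.285]); print(t); plan(t,194,4)"
```

```text
clock: 14.75
tcp_pos: [0.4439, -0.3656, 0.2564]
orientation: [0.003, -0.123, 0.992, -0.004]
wrist_force: [-0.1, -0.7, -0.3]
finger_gap: 0.0116
grip_force: 48.8
clock: 15.05
tcp_pos: [0.4424, -0.3639, 0.2807]
orientation: [0.0, -0.123, 0.992, -0.0]
wrist_force: [0.5, -0.2, -0.9]
finger_gap: 0.0117
grip_force: 48.9
tcp [ 0.4424 -0.3639  0.2807] tool-frame shaft pts 769
0.022 205 [0.0053 0.0003 0.0279] max z 0.0357
0.037 123 [0.0037 0.0001 0.0451] max z 0.0519
0.052 120 [0.0038 0.0004 0.0595] max z 0.067
0.067 95 [0.0037 0.0005 0.0743] max z 0.0817
0.082 76 [0.0038 0.0006 0.0887] max z 0.0969
0.097 71 [0.0038 0.0004 0.1043] max z 0.1118
0.112 54 [0.0037 0.0007 0.1192] max z 0.1265
0.127 25 [0.0038 0.001  0.1301] max z 0.1341
[0.60287527 0.02322925 0.285     ]
travel [-0.521  0.7   -0.01 ] rot [ 0. -0.  0.] mm 105 deg 0.0
travel [-0.521  0.7   -0.011] rot [ 0. -0.  0.] mm 105 deg 0.0
travel [-0.521  0.7   -0.011] rot [ 0. -0.  0.] mm 105 deg 0.0
travel [-0.52   0.701 -0.011] rot [ 0. -0.  0.] mm 105 deg 0.0
```

View pics/w12.png

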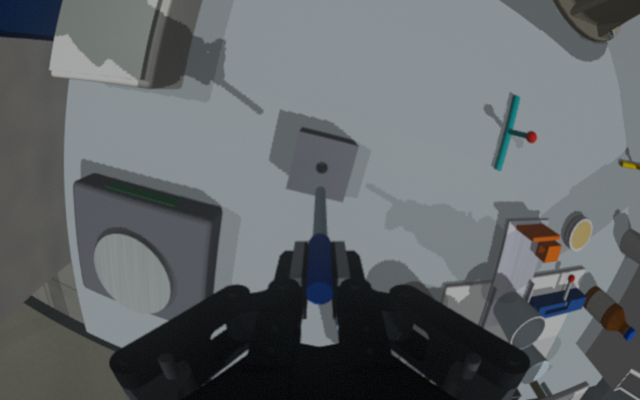

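The rod is held straight along the tool, its tip (320,190) 134 mm below the TCP and clear of the stand. The pulled-out cup shows at (527,330). I'll carry the rod there.

```bash
python3 -m pendant '[{"travel":[-0.26,0.35,0],"rot":[0,0,0],"fingers":-1},{"travel":[-0.52,0.7,-0.01],"rot":[0,0,0],"fingers":-1},{"travel":[-0.52,0.7,-0.01],"rot":[0,0,0],"fingers":-1},{"travel":[-0.52,0.7,-0.01],"rot":[0,0,0],"fingers":-1}]'
python3 -m pendant '[{"travel":[-0.26,0.35,0],"rot":[0,0,0],"fingers":-1},{"travel":[-0.52,0.7,-0.01],"rot":[0,0,0],"fingers":-1},{"travel":[-0.52,0.7,-0.01],"rot":[0,0,0],"fingers":-1},{"travel":[-0.52,0.7,-0.01],"rot":[0,0,0],"fingers":-1}]'
python3 -m pendant '[{"travel":[-0.26,0.35,0],"rot":[0,0,0],"fingers":-1},{"travel":[-0.52,0.7,-0.01],"rot":[0,0,0],"fingers":-1},{"travel":[-0.52,0.7,-0.01],"rot":[0,0,0],"fingers":-1},{"travel":[-0.52,0.7,-0.01],"rot":[0,0,0],"fingers":-1}]' | tail -5
cat > cup.py <<'E'
import sys
from h import *
n=sys.argv[1]; pose=Rt(); im,d=env.read_camera('wrist'); cv2.imwrite(f'pics/{n}.png',im)
v,u=np.mgrid[0:400,0:640]; uv=np.c_[u.ravel(),v.ravel()]; uv=uv[d.ravel()>0]
w=world('wrist',d,uv,pose); q=inv(w); m=(abs(q[:,0]+.016)<.06)&(abs(q[:,1])<.05)&(abs(q[:,2]-.105)<.006)
a=q[m]; print('tcp rack',inv(pose[1])[0].round(4),m.sum(),'rim pts x,y range',a.min(0).round(4),a.max(0).round(4))
from scipy.optimize import least_squares
if m.sum()>20: print('circle',least_squares(lambda p:np.hypot(a[:,0]-p[0],a[:,1]-p[1])-p[2],[-.016,0,.034],loss='soft_l1',f_scale=.002).x.round(4))
E
python3 cup.py w13
python3 -c "
from h import *
t=rk([-.016,0,.285]); plan(t,194,1)"
```

```text
clock: 15.5
tcp_pos: [0.4823, -0.2655, 0.2807]
orientation: [-0.001, -0.124, 0.992, 0.001]
wrist_force: [-1.0, 0.4, -0.1]
finger_gap: 0.0117
grip_force: 49.0
clock: 15.9
tcp_pos: [0.5224, -0.1704, 0.2823]
orientation: [-0.0, -0.123, 0.992, -0.0]
wrist_force: [-0.7, -1.1, -0.8]
finger_gap: 0.0113
grip_force: 49.0
tcp_pos: [0.5625, -0.0745, 0.2837]
orientation: [-0.0, -0.123, 0.992, -0.0]
wrist_force: [-0.9, 0.4, -0.9]
finger_gap: 0.0118
grip_force: 49.1
tcp rack [-0.0788 -0.0851  0.2837] 781 rim pts x,y range [-0.0516 -0.036   0.099 ] [0.0201 0.0361 0.1075]
circle [-0.0162 -0.0004  0.034 ]
travel [-0.528  0.715 -0.011] rot [-0.    -0.001  0.   ] mm 107 deg 0.1
```

View pics/w13.png

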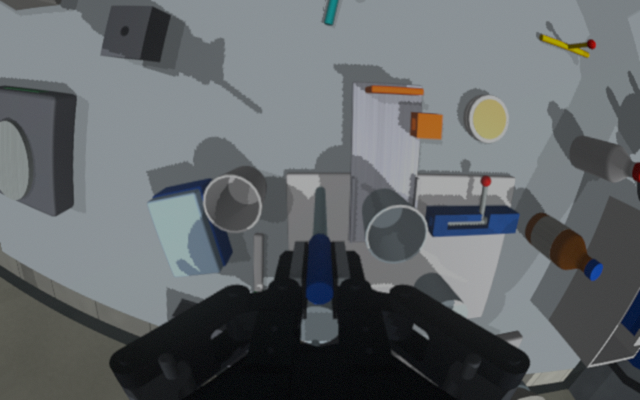

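The cup rim circle is at rack (-16,0), at (396,233) px, and the pin lies parked at (485,200). I'll move over the cup and lower the rod.

```bash
python3 -m pendant '[{"travel":[-0.26,0.36,0],"rot":[0,0,0],"fingers":-1},{"travel":[-0.53,0.715,-0.01],"rot":[0,0,0],"fingers":-1},{"travel":[-0.53,0.715,-0.01],"rot":[0,0,0],"fingers":-1},{"travel":[-0.53,0.715,-0.01],"rot":[0,0,0],"fingers":-1},{"travel":[-0.53,0.715,-0.01],"rot":[0,0,0],"fingers":-1}]'|head -4
python3 cup.py w14; python3 tip.py w15 | tail -1
```

```text
clock: 16.85
tcp_pos: [0.6028, 0.0228, 0.2852]
orientation: [-0.0, -0.122, 0.993, -0.0]
wrist_force: [0.4, -0.5, -0.5]
tcp rack [-0.0161 -0.0004  0.2852] 756 rim pts x,y range [-0.0509 -0.0352  0.099 ] [0.0186 0.0358 0.1077]
circle [-0.0159  0.0001  0.0338]
0.127 26 [0.0037 0.0004 0.13  ] max z 0.134
```

```bash
python3 -m pendant '[{"travel":[0,0,0.2],"rot":[0,0,0],"fingers":-1},{"travel":[0,0,0.45],"rot":[0,0,0],"fingers":-1},{"travel":[0,0,0.7],"rot":[0,0,0],"fingers":-1},{"travel":[0,0,0.9],"rot":[0,0,0],"fingers":-1},{"travel":[0,0,0.9],"rot":[0,0,0],"fingers":-1},{"travel":[0,0,0.9],"rot":[0,0,0],"fingers":-1}]'
python3 -m pendant '[{"travel":[0,0,0.04],"rot":[0,0,0],"fingers":-1},{"travel":[0,0,0.08],"rot":[0,0,0],"fingers":-1},{"travel":[0,0,0.11],"rot":[0,0,0],"fingers":-1},{"travel":[0,0,0.125],"rot":[0,0,0],"fingers":-1},{"travel":[0,0,0.125],"rot":[0,0,0],"fingers":-1}]'
```

```text
clock: 17.55
tcp_pos: [0.6029, 0.0239, 0.1779]
orientation: [-0.0, -0.122, 0.993, 0.0]
wrist_force: [0.9, -0.7, 0.5]
finger_gap: 0.0115
grip_force: 49.1
clock: 18.05
tcp_pos: [0.6031, 0.0251, 0.1622]
orientation: [-0.0, -0.123, 0.992, 0.0]
wrist_force: [0.1, 0.1, -0.6]
finger_gap: 0.0121
grip_force: 49.1
```

```bash
python3 -m pendant '[{"travel":[0,0,0.01],"rot":[0,0,0],"fingers":-1},{"travel":[0,0,0.02],"rot":[0,0,0],"fingers":-1},{"travel":[0,0,0.02],"rot":[0,0,0],"fingers":-1}]'
python3 -m pendant '[{"travel":[0,0,0],"rot":[0,0,0],"fingers":-0.5},{"travel":[0,0,0],"rot":[0,0,0],"fingers":0},{"travel":[0,0,0],"rot":[0,0,0],"fingers":1},{"travel":[0,0,0],"rot":[0,0,0],"fingers":1},{"travel":[0,0,0],"rot":[0,0,0],"fingers":1},{"travel":[0,0,0],"rot":[0,0,0],"fingers":1},{"travel":[0,0,-0.5],"rot":[0,0,0],"fingers":1},{"travel":[0,0,-1],"rot":[0,0,0],"fingers":1},{"travel":[0,0,-1],"rot":[0,0,0],"fingers":1},{"travel":[0,0,-1],"rot":[0,0,0],"fingers":1}]'
python3 rod.py w16; python3 look.py w17 | grep -E 'red|orange'
```

```text
clock: 18.35
tcp_pos: [0.6034, 0.0251, 0.1603]
orientation: [0.0, -0.123, 0.992, 0.0]
wrist_force: [0.2, 0.2, 1.0]
finger_gap: 0.0122
grip_force: 49.3
clock: 19.35
tcp_pos: [0.6051, 0.0249, 0.2846]
orientation: [0.004, -0.123, 0.992, -0.001]
wrist_force: [-1.1, -0.8, 0.3]
finger_gap: 0.0852
grip_force: 0.0
[0.6051 0.0249 0.2846]
[ 372  162  105   26 1967] [425. 175.] z [0.043 0.05 ] top [0.5845 0.1561 0.048 ] low [0.5824 0.1478 0.0441]
[149 175  26  45 432] [162. 197.] z [0.007 0.045] top [ 0.7016 -0.182   0.0423] low [ 0.7101 -0.177   0.0111]
[314 175  16  29 335] [321. 190.] z [0.135 0.176] top [0.602  0.0251 0.1744] low [0.5988 0.0247 0.1385]
[558 216  22  25 395] [568. 228.] z [0.145 0.16 ] top [0.5763 0.3158 0.158 ] low [0.5741 0.3081 0.1473]
[610 243  30  71 962] [628. 284.] z [0.149 0.191] top [0.6438 0.53   0.1886] low [0.6159 0.5303 0.1503]
[621 330  19  37 327] [634. 350.] z [-0.144 -0.036] top [ 1.0925  1.6496 -0.0367] low [ 1.0491  1.6097 -0.1329]
orange [291  25  56  13 679] z90 0.0717 mid [453.8 -14.1] [ 8.  58.1] 14.0 rack [-0.1697 -0.0002  0.0717]
orange [345  53  29  27 756] z90 0.052 mid [480.7  39.6] [30.2 31.7] 14.2 rack [-0.1306  0.0455  0.052 ]
orange [ 519  188   45   46 1296] z90 0.1248 mid [575.7 310.7] [19.5 34.2] 84.0 rack [0.0272 0.2855 0.1248]
orange [175 387  23  13 146] z90 0.2744 mid [746.2 -46.6] [ 8.6 33.5] 58.1 rack [ 0.1062 -0.1025  0.2744]
orange [453 390   9  10  52] z90 0.2739 mid [699.5 159.7] [19.3  5.6] 54.9 rack [0.1107 0.109  0.2739]
red [609 108  19  22 345] z90 0.1492 mid [423.8 356.3] [25.8 29.1] 37.0 rack [-0.1092  0.3665  0.1492]
red [430 125  10  10  87] z90 0.0402 mid [525.7 152. ] [11.6 12.2] 16.7 rack [-0.0597  0.1436  0.0402]
```

View pics/w17.png

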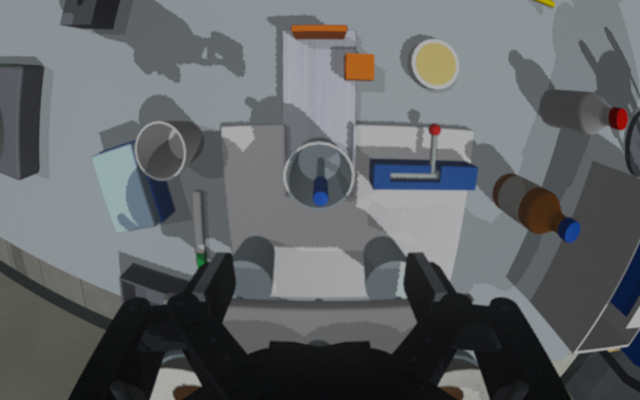

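The rod stands upright in the cup at (320,190), its top at z 0.175, so its lower end is on the floor. The pin is parked (434,130) and the sledge is out. I'll let it settle briefly and check again before handing in.

```bash
python3 -m pendant '[{"travel":[0,0,-0.1],"rot":[0,0,0],"fingers":1},{"travel":[0,0,-0.1],"rot":[0,0,0],"fingers":1},{"travel":[0,0,-0.1],"rot":[0,0,0],"fingers":1},{"travel":[0,0,-0.1],"rot":[0,0,0],"fingers":1},{"travel":[0,0,-0.1],"rot":[0,0,0],"fingers":1},{"travel":[0,0,-0.1],"rot":[0,0,0],"fingers":1},{"travel":[0,0,-0.1],"rot":[0,0,0],"fingers":1},{"travel":[0,0,-0.1],"rot":[0,0,0],"fingers":1},{"travel":[0,0,-0.1],"rot":[0,0,0],"fingers":1},{"travel":[0,0,-0.1],"rot":[0,0,0],"fingers":1}]' | head -2
python3 rod.py w18 | grep '0.17'; python3 -c "
from h import *
print(env.hand_in())"
```

```text
clock: 20.45
tcp_pos: [0.6032, 0.025, 0.2921]
[151 177  25  44 395] [163. 198.] z [0.008 0.045] top [ 0.7029 -0.1818  0.0427] low [ 0.7096 -0.1774  0.0114]
[313 177  15  28 315] [320. 192.] z [0.102 0.176] top [0.6025 0.0255 0.1745] low [0.6041 0.0249 0.1328]
the job is handed in; nothing more can be done
None
```

Job handed in at about 20.5 s of the 64 s allowed, no verdict returned: in the last pictures the pin lay parked in the notch, the sledge was out to its stop (about 130 mm), and the rod stood upright on the cup floor with the gripper clear.

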